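# Find the heavier test weight

## Task

Two look-alike test weights hang on the pegs of the small stand, and only by feel can you tell which is heavier: lift the first one up off its peg, judge its weight in the hand and stand it upright in the grey tray, then lift the other off and judge it too. Finish with the lighter one standing upright in the tray, let go, and the heavier one held upright and still in the air over the middle of the yellow log book in front of the stand, a hand's breadth above it; the program ends while still holding it. Set weights down, do not drop them, and leave the other things on the bench where they are.

Things in the scene. Friction and masses are not known exactly. Their poses are not given: they have to be found in the camera images.
- weight_a: Weight a of two alike, steel: closed square canister 44 x 44 x 50 mm; on it an eye (14 mm thick in x, 34 mm wide in y) with a window 20 mm wide, open along x, from 53 to 90 mm above the underside; then a grip block 14 x 34 x 35 mm, 90 to 125 mm up. 0.15 to 0.7 kg, one at least 0.2 kg heavier (core inside, 2 mm play), unseen, varies. Origin: centre of underside, z up.
- weight_b: Weight b of two alike, steel: closed square canister 44 x 44 x 50 mm; on it an eye (14 mm thick in x, 34 mm wide in y) with a window 20 mm wide, open along x, from 53 to 90 mm above the underside; then a grip block 14 x 34 x 35 mm, 90 to 125 mm up. 0.15 to 0.7 kg, one at least 0.2 kg heavier (core inside, 2 mm play), unseen, varies. Origin: centre of underside, z up.
- peg_stand: Fixed metal stand: base 110 (x) x 190 (y) x 10 mm; behind (+x) an upright plate, front face at x = +32 mm, top 125 mm above the bench, lower than the grip blocks. It carries two pegs that point to -x. Origin: centre of the underside; z up.
- peg_a (a point): Where weight a (y = +60 mm on the stand) hangs: the window's roof rests here on the peg's flat top, 125 mm above the bench. Peg 8 mm wide, 6 mm thick; it ends 34 mm further along the stand's -x in an upturned lip 5 mm long, 8 mm high. To take the weight off, raise it 9 to 30 mm (18 is best), then draw it 65 mm or more along the stand's -x. Axes as the stand's.
- peg_b (a point): Where weight b (y = -60 mm) hangs: the window's roof rests here on the peg's flat top, 125 mm above the bench. Peg 8 mm wide, 6 mm thick; it ends 34 mm further along the stand's -x in an upturned lip 5 mm long, 8 mm high. To take the weight off, raise it 9 to 30 mm (18 is best), then draw it 65 mm or more along the stand's -x. Axes as the stand's.
- set_down_tray: Fixed flat grey tool tray, empty, 200 (x) x 300 (y) mm with a rim 20 mm high; inner floor 178 x 278 mm, 4 mm above the bench. Room for both weights. Origin: centre of the underside; z up.
- open_log: Fixed yellow log book lying flat in front of the stand, on the robot's side, 210 (x) x 150 (y) x 11 mm. Origin: centre of the underside; z up.
- loose_psu: Bystander: small dark metal converter block, 63 x 50 x 25 mm, on the bench to the right. Origin: centre of the underside.
- loose_carton: Bystander: black card box, 58 x 56 x 30 mm, to the right of the log book. Origin: centre of the underside.
- loose_cup: Bystander: round tin parts cup, 64 mm wide, 37 mm tall, between the log book and the grey tray. Origin: centre of the underside.
Not all that is in view belongs to the job. Leave any orange look-alike of the weight_b alone.

How it is judged (in metres and radians):
On the way, in this order (a step that is already met when the one before it is completed fails the run):
1. one weight is lifted off its peg and held in the fingers (((height (world z) of weight_a above 0.06 m and distance of weight_a from where it was at the start of the episode above 0.06 m and contact force between weight_a and the fingers above 0.5 N) or (height (world z) of weight_b above 0.06 m and distance of weight_b from where it was at the start of the episode above 0.06 m and contact force between weight_b and the fingers above 0.5 N))), for 0.3 s.
2. it stands upright in the grey tray, let go (((x of weight_a in the frame of set_down_tray between -0.085 and 0.085 m and y of weight_a in the frame of set_down_tray between -0.135 and 0.135 m and height (world z) of weight_a below 0.012 m and angle between weight_a's own z axis and vertical below 0.15 rad and contact force between weight_a and the fingers below 0.05 N and linear speed of weight_a below 0.03 m/s) or (x of weight_b in the frame of set_down_tray between -0.085 and 0.085 m and y of weight_b in the frame of set_down_tray between -0.135 and 0.135 m and height (world z) of weight_b below 0.012 m and angle between weight_b's own z axis and vertical below 0.15 rad and contact force between weight_b and the fingers below 0.05 N and linear speed of weight_b below 0.03 m/s))), for 0.2 s.
3. the other weight is lifted off its peg and held while the first stands in the tray (((height (world z) of weight_a above 0.06 m and distance of weight_a from where it was at the start of the episode above 0.06 m and contact force between weight_a and the fingers above 0.5 N and x of weight_b in the frame of set_down_tray between -0.085 and 0.085 m and y of weight_b in the frame of set_down_tray between -0.135 and 0.135 m and height (world z) of weight_b below 0.012 m and angle between weight_b's own z axis and vertical below 0.15 rad and contact force between weight_b and the fingers below 0.05 N and linear speed of weight_b below 0.03 m/s) or (height (world z) of weight_b above 0.06 m and distance of weight_b from where it was at the start of the episode above 0.06 m and contact force between weight_b and the fingers above 0.5 N and x of weight_a in the frame of set_down_tray between -0.085 and 0.085 m and y of weight_a in the frame of set_down_tray between -0.135 and 0.135 m and height (world z) of weight_a below 0.012 m and angle between weight_a's own z axis and vertical below 0.15 rad and contact force between weight_a and the fingers below 0.05 N and linear speed of weight_a below 0.03 m/s))), for 0.3 s.
At the end, for the whole second after the job is handed in: The heavier weight is held in the fingers with its underside 60 to 300 mm above the bench, its axis within 45 mm of the log book's centre and within 0.35 rad of upright, at rest; the lighter weight stands upright (within 0.15 rad) on the floor of the grey tray, at rest and let go (((contact force between weight_a_c0 and anything else above 1.8 N and height (world z) of weight_a between 0.06 and 0.3 m and distance of weight_a from where it was at the start of the episode above 0.06 m and contact force between weight_a and the fingers above 0.5 N and horizontal distance between weight_a and open_log below 0.045 m and angle between weight_a's own z axis and vertical below 0.35 rad and linear speed of each of weight_a, weight_b below 0.03 m/s and x of weight_b in the frame of set_down_tray between -0.085 and 0.085 m and y of weight_b in the frame of set_down_tray between -0.135 and 0.135 m and height (world z) of weight_b below 0.012 m and angle between weight_b's own z axis and vertical below 0.15 rad and contact force between weight_b and the fingers below 0.05 N) or (contact force between weight_b_c0 and anything else above 1.8 N and height (world z) of weight_b between 0.06 and 0.3 m and distance of weight_b from where it was at the start of the episode above 0.06 m and contact force between weight_b and the fingers above 0.5 N and horizontal distance between weight_b and open_log below 0.045 m and angle between weight_b's own z axis and vertical below 0.35 rad and linear speed of each of weight_b, weight_a below 0.03 m/s and x of weight_a in the frame of set_down_tray between -0.085 and 0.085 m and y of weight_a in the frame of set_down_tray between -0.135 and 0.135 m and height (world z) of weight_a below 0.012 m and angle between weight_a's own z axis and vertical below 0.15 rad and contact force between weight_a and the fingers below 0.05 N))); the arm keeps its last pose, push and grip.
It fails at once if the converter block is pushed away by more than 30 mm (distance of loose_psu from where it was at the start of the episode above 0.03 m).
It fails at once if the card box is pushed away by more than 30 mm (distance of loose_carton from where it was at the start of the episode above 0.03 m).
It fails at once if the tin cup is pushed away by more than 30 mm (distance of loose_cup from where it was at the start of the episode above 0.03 m).
It fails at once if weight a is dropped: it moves faster than 0.6 m/s out of the fingers (linear speed of weight_a above 0.6 m/s and contact force between weight_a and the fingers below 0.02 N).
It fails at once if weight b is dropped: it moves faster than 0.6 m/s out of the fingers (linear speed of weight_b above 0.6 m/s and contact force between weight_b and the fingers below 0.02 N).
It also fails if it takes over 72 s, if anything falls off the work surface, if the arm or the gripper's body presses on something with over 40 N, if the wrist force passes 120 N, or if a joint passes its speed limit or range.

## Robot

A 6-joint arm with a two-finger parallel gripper is mounted at the origin on a cart in front of the work surface, level with it; the furniture and walls round the work are solid. World frame = base frame: x ahead of the robot, y to its left, z up, the work surface at z = 0. Lengths are in mm, angles in rad, forces in N, time in s.
With the tool pointing down it reaches from about 275 to 750 mm from the base axis. Payload 10.2 kg.
Tool frame: the origin (TCP) lies between the finger pads; the fingertips stand 17 mm ahead of it and the grasp point (between the pads) lies 2 mm behind it; z points along the fingers, y is the line along which they close (so a half turn about z gives the same grasp; the last joint's range is limited). The gripper opens to 85 mm and grips with 20 to 120 N. Pads are 22 mm wide; open, the fingers measure 114 mm over their backs; the gripper's body (76 mm by 85 mm) begins 54 mm behind the grasp point. The pads swing forward as they close: fully open they stand 13 mm farther back than shut.
Start: joints at [-1.475, 0.313, 1.498, -0, 1.331, -0.223], TCP at [164.537, -498.557, 248.294] pointing down, gripper open.
Joint ranges: [-2.94, 2.94], [-0.97, 2.17], [0.19, 2.56], [-1.23, 4.37], [0.02, 3.11], [-2.88, 2.88]. Speed limits (rad/s): [2.39, 2.39, 3.01, 3.14, 3.14, 3.14].

## Interface

Orientations are given as a unit quaternion [w, x, y, z].
In Python, from rig import * gives the robot as it stands.
- The arm moves only by the tool step_arm, never from a script. Its argument "commands" is text: rows parted by semicolons, each of 7 numbers parted by spaces: the opening, from 0 (shut) to 1 (fully open), then the shift along the tool's x, y, z in cm, then the turn, a rotation vector about the tool's x, y, z in rad. In form: hand x y z rx ry rz; .... A call has 1 to 20 rows; each row is the pose to reach, as a shift and turn from the pose commanded when the call began, along the tool's axes at that moment; what a row does not reach only later rows make up. A row lasts 1/12 s, in which the tool goes at most 41.7 mm and 7.16 degrees, less where a joint would pass 70% of its speed; a pose out of reach is approached as far as the arm can. A call with a gripper value outside its range is refused whole. The fingers move at their own pace and stop on an object; "newtons" is the grip in N (left out, the last holds). Time passes only in rows, so rows that repeat a pose let the fingers close. It gives the time, the measured TCP pose, the force, the opening and the grip force at its end, in the units of the state.
- sense(): the state, without advancing time (a new reading comes with each control period).
- capture(name): name is "scene" or "top"; returns the picture (480x640x3 uint8, red, green, blue); there is no depth.
- camera_model(name): a dict with "mtx" (3x3 intrinsics, pixels), "eye" and "rotation" of the camera in the world. Camera axes: x right, y down, z forward; pixel columns grow to the right and rows downward; lengths in mm; the calibration is good to about 2 mm. A picture is of the moment at which its call begins. camera_model takes no time and is no camera call.
- finish_job(): hands the job in; it is judged then, once.
Trained networks look in the newest picture that a camera, given by its name, has taken for a name from the list of things; names that differ only in an ending like _2 or _b are one class to them, and where a whole thing is asked for, a point or a joint stands for the part that bears it (a point fixed in the world has none). Each returns a list of dicts, best first, with "score" (0 to 1); they miss things now and then, are a little off and sometimes report something else, mostly with a low value. They report only what shows in the picture. A call takes as long as a camera call. They do not tell look-alikes from the thing itself.
- search_frame(camera, label): "rect" ([centre column, centre row, width, height] in pixels, round what is visible of it).
- trace(camera, label): "mask" (480x640 bool, what is visible of it) and "rect" ([centre column, centre row, width, height] in pixels, round what is visible of it).
- spot_point(camera, label): "xy" ([column, row] in pixels: a listed point, or the origin of a listed thing).
The state is a dict: "time_s": time; "joints": joint angles; "dq": joint speeds; "tau": joint torques, N m; "eef_pos": TCP position; "ee_rot": TCP orientation; "force": force on the tool from outside, world axes, zero at the start; "wrist_torque": the same for the moment, N m; "grip_width": opening from 0.0 (shut) to 1.0 (fully open); "grip_force": force on a finger pad.
Only numpy, scipy, OpenCV 4.12 (cv2) and the standard library are available. Lean on these libraries where they do the work, as an engineer would, in place of code of your own. Each camera call takes 0.05 s, during which the arm holds its last target. There are 200 camera calls.

## Working session

There is one attempt and no reset: what is moved stays moved. The work goes in short steps, Python scripts to look and compute and a tool call to move; the robot and the scene stay as the last step left them, time stands still between calls to the robot, and variables do not carry over. Pictures are saved under pics/ and viewed, at most 10 in all, crops included, and the job is handed in when it is done.

Besides the shell and the picture viewer there is one more tool, called after ">>>" in YAML: its name, and indented under it one key for each argument. step_arm: Moves the arm, as the interface text tells. Its arguments: {"type":"object","properties":{"commands":{"type":"string"},"newtons":{"type":"number"}},"required":["commands"]}

```bash
mkdir -p pics; cat > h.py <<'E'
from rig import *
import numpy as np, cv2
def ray(cam,uv):
    m=camera_model(cam);K=np.array(m["mtx"]);R=np.array(m["rotation"]);e=np.array(m["eye"],float)
    return e,R@np.linalg.inv(K)@np.array([uv[0],uv[1],1.])
def atz(cam,uv,z):
    e,d=ray(cam,uv);return (e+d*(z-e[2])/d[2]).round(1)
def proj(cam,p):
    m=camera_model(cam);K=np.array(m["mtx"]);R=np.array(m["rotation"]);e=np.array(m["eye"],float)
    q=K@(R.T@(np.array(p,float)-e));return (q[:2]/q[2]).round(1)
def save(cam,f):
    cv2.imwrite(f,cv2.cvtColor(np.asarray(capture(cam)),cv2.COLOR_RGB2BGR))
E
python3 - <<'E'
from h import *
for c in("scene","top"):
    save(c,f"pics/{c}1.png");m=camera_model(c);print(c,np.round(m["eye"]),np.round(m["rotation"],2).tolist(),np.round(m["mtx"]).tolist())
    for l,z in(("peg_stand",0),("set_down_tray",0),("open_log",0),("weight_a",0),("loose_cup",0),("loose_psu",0),("loose_carton",0),("peg_a",125),("peg_b",125)):
        for r in spot_point(c,l)[:3]: print(c,l,round(r["score"],2),np.round(r["xy"]),atz(c,r["xy"],z))
s=sense();print(s)
E
```

```text
scene [ 177.  873. 1062.] [0.09, -0.19, 0.9, -0.38] [[436.0, 0.0, 328.0], [0.0, 436.0, 242.0], [0.0, 0.0, 1.0]]Traceback (most recent call last):
  File "<stdin>", line 5, in <module>
  File "h.py", line 7, in atz
    e,d=ray(cam,uv);return (e+d*(z-e[2])/d[2]).round(1)
        ~~~^^^^^^^^
  File "h.py", line 5, in ray
    return e,R@np.linalg.inv(K)@np.array([uv[0],uv[1],1.])
             ~^~~~~~~~~~~~~~~~~
ValueError: matmul: Input operand 1 has a mismatch in its core dimension 0, with gufunc signature (n?,k),(k,m?)->(n?,m?) (size 3 is different from 4)
```

```bash
sed -i 's/R=np.array(m\["rotation"\])/R=Rot(m["rotation"])/; s/^import numpy.*/&\nfrom scipy.spatial.transform import Rotation\ndef Rot(q): return Rotation.from_quat(np.roll(q,-1)).as_matrix()/' h.py
python3 - <<'E'
from h import *
for c in("scene","top"):
    save(c,f"pics/{c}1.png");m=camera_model(c);print(c,np.round(m["eye"]),np.round(Rot(m["rotation"]),2).tolist())
    for l,z in(("peg_stand",0),("set_down_tray",0),("open_log",0),("weight_a",75),("loose_cup",0),("loose_psu",0),("loose_carton",0),("peg_a",125),("peg_b",125)):
        for r in spot_point(c,l)[:3]: print(c,l,round(r["score"],2),np.round(r["xy"]),atz(c,r["xy"],z))
s=sense();print(s)
E
```

```text
scene [ 177.  873. 1062.] [[-0.91, -0.28, 0.31], [-0.42, 0.63, -0.65], [-0.01, -0.72, -0.69]]
scene peg_stand 0.81 [296. 273.] [680.7  51.4   0. ]
scene set_down_tray 0.91 [310. 383.] [466.3 379.1   0. ]
scene set_down_tray 0.53 [298. 234.] [ 760.5 -117.5    0. ]
scene open_log 0.7 [388. 254.] [ 435.  -158.2    0. ]
scene weight_a 0.79 [272. 245.] [772.2  31.4  75. ]
scene weight_a 0.7 [301. 254.] [667.3  29.8  75. ]
scene weight_a 0.65 [285. 286.] [651.8 166.   75. ]
scene loose_cup 0.81 [354. 309.] [452.9 108.9   0. ]
scene loose_cup 0.73 [298. 255.] [712.3 -25.6   0. ]
scene loose_psu 0.73 [405. 202.] [ 468.  -453.4    0. ]
scene loose_psu 0.68 [303. 252.] [705.2 -46.1   0. ]
scene loose_carton 0.51 [398. 216.] [ 465.4 -357.4    0. ]
scene peg_a 0.87 [297. 236.] [689.6   8.2 125. ]
scene peg_a 0.62 [284. 258.] [681.  107.2 125. ]
scene peg_b 0.87 [297. 236.] [689.6   8.2 125. ]
scene peg_b 0.62 [284. 258.] [681.  107.2 125. ]
top [ 383.  -17. 1303.] [[-0.02, -0.98, 0.2], [-1.0, 0.02, -0.01], [0.0, -0.2, -0.98]]
top peg_stand 0.84 [295. 218.] [699.9  59.7   0. ]
top set_down_tray 0
[... 682 characters left out ...]
25. ]
{'time_s': 1.1, 'joints': array([-1.47540668e+00,  3.12905065e-01,  1.49773931e+00,  8.99939981e-06,
        1.33098729e+00, -2.23398864e-01]), 'dq': array([ 0.00022074,  0.00211661, -0.00091101,  0.00233249, -0.00022515,
       -0.00063307]), 'tau': array([ 4.83110252e-04, -4.12162364e+01, -2.59902853e+01, -2.34858171e-04,
        3.96781124e-04, -1.66861639e-05]), 'eef_pos': array([ 164.53417605, -498.54657969,  248.27676852]), 'ee_rot': array([-1.91843420e-05,  9.87323777e-01,  1.58719117e-01,  5.60944667e-06]), 'force': array([ 0.32670016, -0.08585689, -0.07449548]), 'wrist_torque': array([-0.01006599,  0.00068273, -0.01283702]), 'grip_force': 0.0, 'grip_width': 1.0062389591272476}
```

View pics/scene1.png

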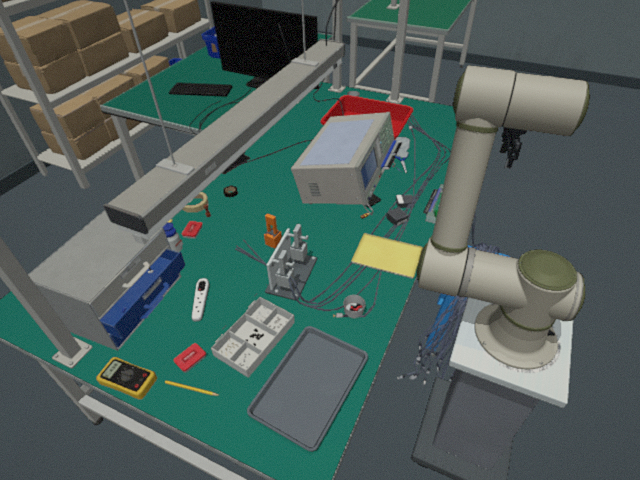

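View pics/top1.png

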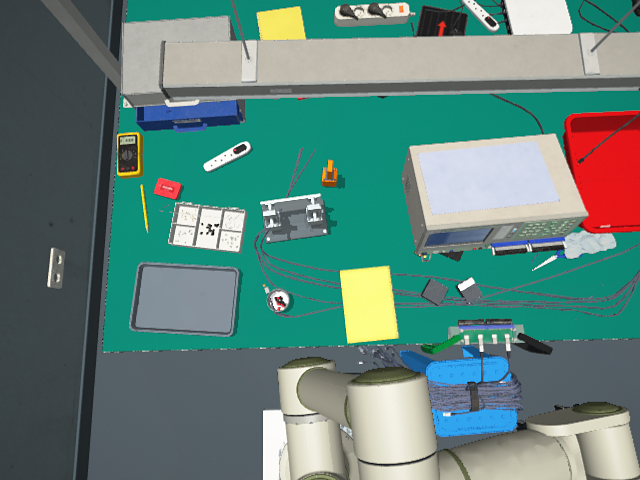

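```bash
python3 - <<'E'
from h import *
a=cv2.imread("pics/top1.png")[180:250,245:350];b=cv2.imread("pics/scene1.png")[205:310,230:335]
a=cv2.resize(a,(600,400),interpolation=cv2.INTER_CUBIC)
b=cv2.resize(b,(400,400),interpolation=cv2.INTER_CUBIC)
cv2.imwrite("pics/c1.png",cv2.resize(np.hstack([a,b]),(800,320)))
for c in("top","scene"):
  capture(c)
  for l in("weight_a","peg_stand","open_log","set_down_tray"):
    for r in trace(c,l)[:3]:
        m=np.asarray(r["mask"]).astype(np.uint8);cs=cv2.findContours(m,0,2)[0]
        k=max(cs,key=cv2.contourArea);box=cv2.boxPoints(cv2.minAreaRect(k))
        print(c,l,round(r["score"],2),np.round(r["rect"]),[atz(c,p,0)[:2].tolist() for p in box] if 'w' != l[0] else "")
E
```

```text
top weight_a 0.74 [314. 215.  19.  25.] 
top weight_a 0.74 [292. 219.  70.  44.] 
top weight_a 0.68 [331. 174.  16.  27.] 
top peg_stand 0.56 [293. 219.  69.  46.] [[754.3, 167.0], [776.7, -28.7], [644.6, -42.4], [623.2, 149.6]]
top open_log 0.78 [368. 306.  59.  80.] [[535.1, -69.5], [548.8, -221.1], [336.8, -233.7], [324.1, -86.9]]
top set_down_tray 0.75 [183. 299. 112.  78.] [[372.9, 545.1], [578.8, 546.0], [552.9, 228.4], [348.3, 237.3]]
scene weight_a 0.76 [286. 271.  18.  38.] 
scene weight_a 0.63 [298. 242.  16.  35.] 
scene weight_a 0.55 [273. 229.  20.  29.] 
scene peg_stand 0.89 [292. 265.  54.  72.] [[770.8, 154.6], [820.1, -131.3], [653.6, -98.8], [626.5, 171.7]]
scene open_log 0.88 [386. 254.  72.  42.] [[537.1, -68.0], [571.1, -233.4], [341.0, -241.8], [324.8, -82.1]]
scene set_down_tray 0.88 [307. 389. 120. 125.] [[581.2, 519.6], [587.2, 192.2], [351.1, 236.4], [381.9, 535.6]]
scene set_down_tray 0.63 [296. 242.   9.  37.] [[733.8, 0.0], [801.8, -164.6], [742.5, -177.3], [679.6, -12.6]]
```

View pics/c1.png

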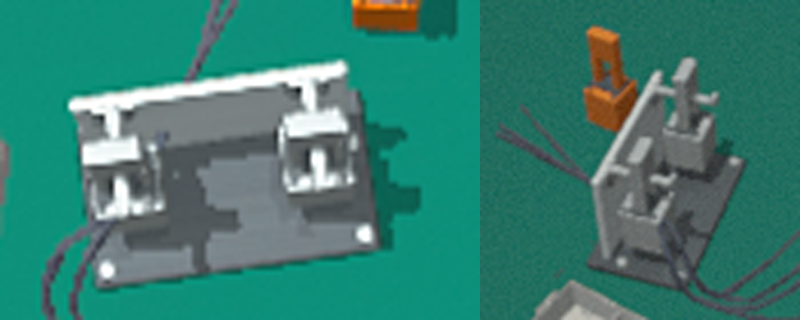

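```bash
python3 - <<'E'
from h import *
from scipy.optimize import least_squares
L=np.array([[-55,95,0],[-55,-95,0],[-55,95,10],[-55,-95,10]],float)
obs=[("top",[-55,95,5],(266.2,243)),("top",[-55,-95,5],(327.7,234.7)),("top",[35,95,125],(260.3,202.5)),("top",[35,-95,125],(320.5,194.4)),
("scene",[-55,95,5],(297.3,298.5)),("scene",[-55,-95,5],(316.6,256.8)),("scene",[35,95,125],(267.7,264.7)),("scene",[35,-95,125],(289.1,229.6))]
def W(p,l):
    c,s=np.cos(p[2]),np.sin(p[2]);return [p[0]+c*l[0]-s*l[1],p[1]+s*l[0]+c*l[1],l[2]]
def f(p): return np.concatenate([proj(c,W(p,l))-np.array(o) for c,l,o in obs])
r=least_squares(f,[700,55,0.1],diff_step=1e-3,loss="soft_l1");print(r.x,f(r.x).round(1))
# grip block tops at local (0,+-60) z=160; measured px in top
for y in(60,-60):
    print(W(r.x,[0,y,160]),proj("top",W(r.x,[0,y,160])),[proj("top",W(r.x,[dx,y+dy,160])).tolist() for dx in(-7,7) for dy in(-17,17)])
def g(p,m,l):
    return 0
for c,uv in(("top",(183,299)),("top",(186,298)),):print(atz(c,uv,0))
E
```

```text
[6.89905854e+02 5.76945447e+01 1.09270842e-01] [ 0.1 -0.6  1.3 -0.5 -3.   0.4  4.8 -0.2  0.2  0.2  1.3 -0.2 -1.1  0.9
  1.6 -5. ]
[np.float64(683.3626427277239), np.float64(117.33669745213842), 160] [269.8 210.3] [[276.4, 212.0], [263.7, 213.6], [275.8, 206.9], [263.2, 208.6]]
[np.float64(696.4490651823816), np.float64(-1.9476080844167072), 160] [314.2 204.5] [[320.8, 206.2], [308.2, 207.8], [320.1, 201.2], [307.6, 202.8]]
[462.8 390.6   0. ]
[465.5 381.9   0. ]
```

```bash
cat >> h.py <<'E'
def go(p,yaw=None):
    s=sense();R=Rot(s["ee_rot"]);d=R.T@(np.array(p,float)-s["eef_pos"])/10
    a=np.arctan2(R[1,0],R[0,0]);print("shift cm",d.round(2),"rz",None if yaw is None else round(a-yaw,3),"pos",s["eef_pos"].round(1),"F",s["force"].round(2),"t",s["time_s"],"g",round(s["grip_width"],2),round(s["grip_force"],1))
E
python3 - <<'E'
from h import *
print(atz("top",(269.1,213.3),160),atz("top",(314.2,207.6),160))
go((675,118,260),0.109)
E
```

```text
[675.  119.1 160. ] [687.9  -1.8 160. ]
shift cm [ 67.8  -42.55  -1.17] rz 0.21 pos [ 164.5 -498.6  248.3] F [ 0.85 -0.41 -0.23] t 1.6 g 1.0 0.0
```

>>> step_arm:
  commands: "1 3.4 -2.1 -0.1 0 0 0.01; 1 6.8 -4.3 -0.2 0 0 0.02; 1 10.2 -6.4 -0.2 0 0 0.03; 1 13.6 -8.5 -0.3 0 0 0.04; 1 17 -10.6 -0.4 0 0 0.05; 1 20.3 -12.8 -0.4 0 0 0.06; 1 23.7 -14.9 -0.5 0 0 0.07; 1 27.1 -17 -0.5 0 0 0.08; 1 30.5 -19.1 -0.6 0 0 0.09; 1 33.9 -21.3 -0.6 0 0 0.1; 1 37.3 -23.4 -0.7 0 0 0.11; 1 40.7 -25.5 -0.8 0 0 0.12; 1 44.1 -27.7 -0.8 0 0 0.14; 1 47.5 -29.8 -0.9 0 0 0.15; 1 50.9 -31.9 -0.9 0 0 0.16; 1 54.2 -34 -1 0 0 0.17; 1 57.6 -36.2 -1 0 0 0.18; 1 61 -38.3 -1.1 0 0 0.19; 1 65 -40.8 -1.2 0 0 0.2; 1 67.8 -42.6 -1.2 0 0 0.21"

```text
time_s: 3.27
eef_pos: [675.8, 120.6, 260.3]
ee_rot: [-0.0, 0.999, 0.054, 0.0]
force: [0.6, -0.3, 1.3]
grip_width: 0.999
grip_force: 0.0
```

```bash
python3 - <<'E'
from h import *
go((675,118,141),0.109)
a=np.asarray(capture("top"))[:,:,::-1][160:260,225:375];b=np.asarray(capture("scene"))[:,:,::-1][180:310,210:360]
a=cv2.resize(a,(600,400),interpolation=cv2.INTER_CUBIC);b=cv2.resize(b,(460,400),interpolation=cv2.INTER_CUBIC)
cv2.imwrite("pics/c2.png",cv2.resize(np.hstack([a,b]),(795,300)))
print(proj("scene",sense()["eef_pos"]),proj("top",(675,118,160)),proj("scene",(675,118,160)),proj("scene",(688,-2,160)))
E
```

```text
shift cm [-0.11  0.25 11.93] rz -0.0 pos [675.8 120.6 260.3] F [ 0.6  -0.35  1.26] t 3.2667 g 1.0 0.0
[279.4 228.7] [269.5 213.3] [283.6 252.7] [298.6 226.4]
```

View pics/c2.png

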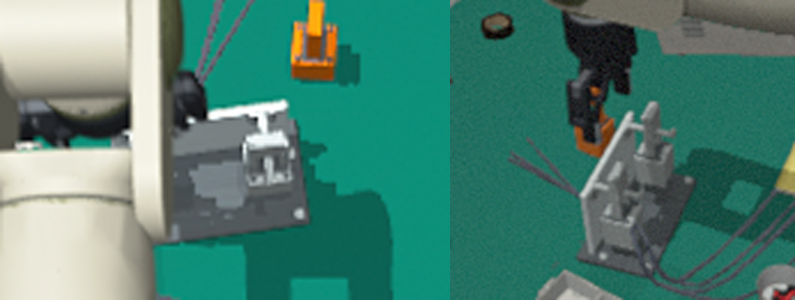

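>>> step_arm:
  commands: "1 0 0.2 2 0 0 0; 1 -0.1 0.2 4.5 0 0 0; 1 -0.1 0.2 7 0 0 0; 1 -0.1 0.2 9 0 0 0; 1 -0.1 0.2 10.5 0 0 0; 1 -0.1 0.2 11.5 0 0 0; 1 -0.1 0.2 11.9 0 0 0; 1 -0.1 0.2 11.9 0 0 0; 0 -0.1 0.2 11.9 0 0 0; 0 -0.1 0.2 11.9 0 0 0; 0 -0.1 0.2 11.9 0 0 0; 0 -0.1 0.2 11.9 0 0 0; 0 -0.1 0.2 11.9 0 0 0; 0 -0.1 0.2 11.9 0 0 0; 0 -0.1 0.2 11.9 0 0 0; 0 -0.1 0.2 11.9 0 0 0"
  newtons: 60

```text
time_s: 4.7
eef_pos: [674.5, 117.2, 142.7]
ee_rot: [-0.001, 0.999, 0.055, 0.001]
force: [-0.9, 4.4, 6.2]
grip_width: 0.388
grip_force: 61.1
```

>>> step_arm:
  commands: "0 0 0 -0.3 0 0 0; 0 0 0 -0.7 0 0 0; 0 0 0 -1.1 0 0 0; 0 0 0 -1.5 0 0 0; 0 0 0 -1.8 0 0 0; 0 0 0 -1.8 0 0 0; 0 0 0 -1.8 0 0 0; 0 0 0 -1.8 0 0 0"

```text
time_s: 5.37
eef_pos: [673.9, 116.4, 159.0]
ee_rot: [-0.0, 0.999, 0.054, -0.0]
force: [0.5, -0.2, -4.6]
grip_width: 0.383
grip_force: 60.0
```

```bash
python3 - <<'E'
from h import *
go((675,118,141),0.109)
E
```

```text
shift cm [ 0.12 -0.15  1.8 ] rz -0.0 pos [673.9 116.4 159. ] F [ 0.48 -0.21 -4.63] t 5.3667 g 0.38 60.0
```

>>> step_arm:
  commands: "0 -0.7 0 0 0 0 0; 0 -1.7 0 0 0 0 0; 0 -2.9 0 0 0 0 0; 0 -4.1 0 0 0 0 0; 0 -5.3 0 0 0 0 0; 0 -6.5 0 0 0 0 0; 0 -7.7 0 0 0 0 0; 0 -8.7 0 0 0 0 0; 0 -9.2 0 0 0 0 0; 0 -9.2 0 -0.5 0 0 0; 0 -9.2 0 -1.5 0 0 0; 0 -9.2 0 -2.5 0 0 0; 0 -9.2 0 -3.0 0 0 0; 0 -9.2 0 -3 0 0 0; 0 -9.2 0 -3 0 0 0; 0 -9.2 0 -3 0 0 0; 0 -9.2 0 -3 0 0 0"

```text
time_s: 6.78
eef_pos: [582.5, 106.4, 188.8]
ee_rot: [-0.0, 0.999, 0.054, -0.001]
force: [0.2, 0.4, -4.4]
grip_width: 0.39
grip_force: 60.3
```

```bash
python3 - <<'E'
from h import *
f=[]
for i in range(6): capture("top"); f.append(sense()["force"])
print(np.mean(f,0),np.std(f,0)); go((450,430,200),0.109)
save("scene","pics/s3.png");a=cv2.imread("pics/s3.png")[170:320,200:400];cv2.imwrite("pics/s3c.png",cv2.resize(a,(800,600),interpolation=cv2.INTER_CUBIC))
E
```

```text
[ 0.3524911  -0.03660659 -5.18624987] [0.80588478 0.60116605 0.45841094]
shift cm [ -9.67 -33.61  -1.08] rz -0.0 pos [582.6 106.4 189.2] F [-0.93 -0.53 -5.9 ] t 7.0833 g 0.39 60.3
```

View pics/s3c.png

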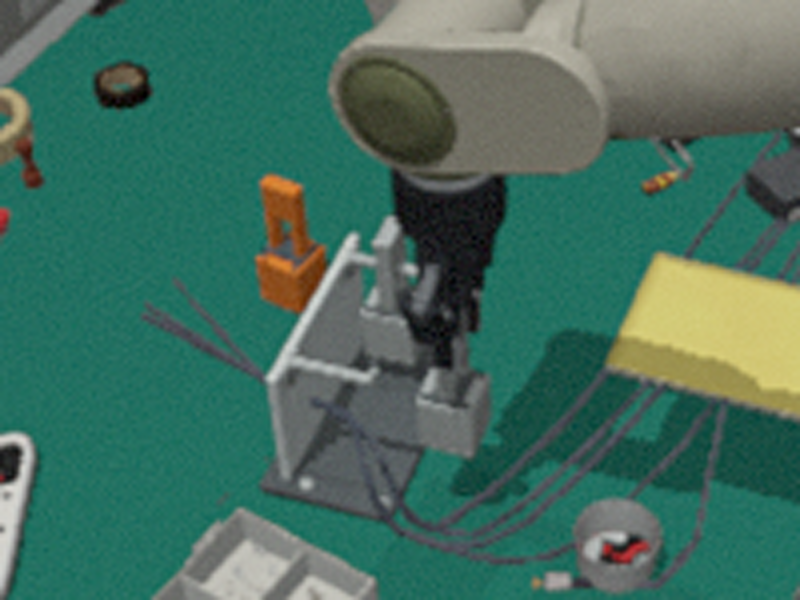

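>>> step_arm:
  commands: "0 -0.2 -0.7 0 0 0 0; 0 -0.5 -2.1 0 0 0 0; 0 -0.9 -4.1 0 0 0 0; 0 -1.4 -6.4 0 0 0 0; 0 -2 -9 0 0 0 0; 0 -2.6 -11.8 0 0 0 0; 0 -3.3 -14.6 0 0 0 0; 0 -3.9 -17.4 0 0 0 0; 0 -4.5 -20.2 0 0 0 0; 0 -5.2 -23 0 0 0 0; 0 -5.8 -25.8 0 0 0 0; 0 -6.4 -28.4 0 0 0 0; 0 -6.9 -30.7 0 0 0 0; 0 -7.3 -32.5 0 0 0 0; 0 -7.5 -33.7 0 0 0 0; 0 -7.7 -34.4 0 0 0 0; 0 -7.7 -34.4 0 0 0 0; 0 -7.7 -34.4 0 0 0 0; 0 -7.7 -34.4 0 0 0 0"

```text
time_s: 8.72
eef_pos: [469.1, 439.2, 189.3]
ee_rot: [0.0, 0.999, 0.054, -0.0]
force: [0.7, -1.0, -5.9]
grip_width: 0.386
grip_force: 60.7
```

```bash
python3 - <<'E'
from h import *
f=[]
for i in range(6): capture("top"); f.append(sense()["force"])
print(np.mean(f,0),np.std(f,0)); go((469,440,112),0.109)
E
```

```text
[ 0.49130225  0.08226671 -5.3017134 ] [0.1462248  0.62145147 0.18196673]
shift cm [ 0.01 -0.04  7.74] rz -0.001 pos [469.  439.6 189.4] F [ 0.75  0.34 -5.35] t 9.0167 g 0.39 60.7
```

>>> step_arm:
  commands: "0 0 0 0.6 0 0 0; 0 0 0 1.8 0 0 0; 0 0 0 3.2 0 0 0; 0 0 0 4.6 0 0 0; 0 0 0 5.8 0 0 0; 0 0 0 6.7 0 0 0; 0 0 0 7.2 0 0 0; 0 0 0 7.4 0 0 0; 0 0 0 7.5 0 0 0; 0 0 0 7.5 0 0 0; 0 0 0 7.5 0 0 0"

```text
time_s: 9.93
eef_pos: [469.0, 440.2, 115.0]
ee_rot: [-0.0, 0.999, 0.054, 0.001]
force: [-0.5, 0.6, -5.3]
grip_width: 0.387
grip_force: 60.7
```

>>> step_arm:
  commands: "0 0 0 0.1 0 0 0; 0 0 0 0.1 0 0 0; 0 0 0 0.2 0 0 0; 0 0 0 0.2 0 0 0"

```text
time_s: 10.27
eef_pos: [468.7, 440.0, 112.2]
ee_rot: [0.0, 0.999, 0.054, -0.0]
force: [0.4, 0.2, -4.8]
grip_width: 0.388
grip_force: 60.7
```

>>> step_arm:
  commands: "0 0 0 0.1 0 0 0; 0 0 0 0.1 0 0 0; 0 0 0 0.1 0 0 0"

```text
time_s: 10.52
eef_pos: [468.9, 440.1, 111.8]
ee_rot: [-0.0, 0.999, 0.054, 0.0]
force: [-1.7, -0.7, -0.6]
grip_width: 0.39
grip_force: 61.1
```

>>> step_arm:
  commands: "0 0 0 0.1 0 0 0; 0 0 0 0.1 0 0 0; 0 0 0 0.1 0 0 0"

```text
time_s: 10.77
eef_pos: [469.0, 440.2, 111.8]
ee_rot: [-0.0, 0.999, 0.054, 0.001]
force: [-3.5, -1.6, 6.8]
grip_width: 0.384
grip_force: 62.1
```

>>> step_arm:
  commands: "0.5 0 0 -0.1 0 0 0; 0.7 0 0 -0.1 0 0 0; 1 0 0 -0.1 0 0 0; 1 0 0 -0.1 0 0 0; 1 0 0 -0.1 0 0 0; 1 0 0 -0.1 0 0 0; 1 0 0 -1 0 0 0; 1 0 0 -3 0 0 0; 1 0 0 -6 0 0 0; 1 0 0 -9.5 0 0 0; 1 0 0 -12.5 0 0 0; 1 0 0 -14 0 0 0; 1 0 0 -14 0 0 0; 1 0 0 -14 0 0 0"

```text
time_s: 11.93
eef_pos: [468.8, 440.1, 251.1]
ee_rot: [-0.0, 0.999, 0.054, 0.001]
force: [-0.2, 0.5, -0.7]
grip_width: 1.001
grip_force: 0.0
```

```bash
python3 - <<'E'
from h import *
f=[]
for i in range(6): capture("scene"); f.append(sense()["force"])
print(np.mean(f,0),np.std(f,0)); go((687.5,-2,250),0.109)
save("scene","pics/s4.png");a=cv2.imread("pics/s4.png")[200:450,200:430];cv2.imwrite("pics/s4c.png",cv2.resize(a,(552,600),interpolation=cv2.INTER_CUBIC))
E
```

```text
[ 0.24599833 -0.10764762 -0.09883604] [0.3758851  0.58131124 0.33159277]
shift cm [16.97 46.31 -0.06] rz -0.0 pos [468.5 439.9 249.4] F [-0.11  0.45  0.03] t 12.2333 g 1.0 0.0
```

View pics/s4c.png

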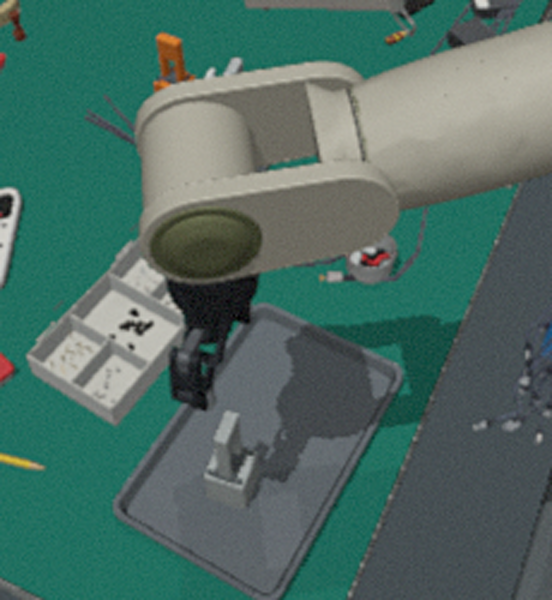

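>>> step_arm:
  commands: "1 0.5 1.4 0 0 0 0; 1 1.5 4 0 0 0 0; 1 2.7 7.4 0 0 0 0; 1 3.9 10.8 0 0 0 0; 1 5.2 14.2 0 0 0 0; 1 6.4 17.6 0 0 0 0; 1 7.7 21 0 0 0 0; 1 8.9 24.4 0 0 0 0; 1 10.2 27.8 0 0 0 0; 1 11.4 31.2 0 0 0 0; 1 12.7 34.6 0 0 0 0; 1 13.9 38 0 0 0 0; 1 15.2 41.4 0 0 0 0; 1 16.2 44.2 0 0 0 0; 1 16.8 45.8 0 0 0 0; 1 17 46.3 0 0 0 0; 1 17 46.3 0 0 0 0; 1 17 46.3 0 0 0 0"

```text
time_s: 13.78
eef_pos: [687.6, -1.3, 250.2]
ee_rot: [-0.0, 0.999, 0.055, -0.0]
force: [0.6, -0.4, -0.3]
grip_width: 0.996
grip_force: 0.0
```

```bash
python3 - <<'E'
from h import *
go((687.5,-2,141),0.109)
E
```

```text
shift cm [-0.02  0.07 10.92] rz 0.0 pos [687.6  -1.3 250.2] F [ 0.64 -0.42 -0.34] t 13.7833 g 1.0 0.0
```

>>> step_arm:
  commands: "1 0 0 2 0 0 0; 1 0 0 4.5 0 0 0; 1 0 0 7 0 0 0; 1 0 0 9 0 0 0; 1 0 0 10.2 0 0 0; 1 0 0 10.8 0 0 0; 1 0 0 10.9 0 0 0; 0 0 0 10.9 0 0 0; 0 0 0 10.9 0 0 0; 0 0 0 10.9 0 0 0; 0 0 0 10.9 0 0 0; 0 0 0 10.9 0 0 0; 0 0 0 10.9 0 0 0; 0 0 0 10.9 0 0 0; 0 0 0 10.9 0 0 0"
  newtons: 60

```text
time_s: 15.03
eef_pos: [688.3, -1.7, 142.4]
ee_rot: [0.0, 0.999, 0.054, 0.001]
force: [-0.2, 1.5, 6.6]
grip_width: 0.39
grip_force: 59.6
```

>>> step_arm:
  commands: "0 0 0 -0.3 0 0 0; 0 0 0 -0.7 0 0 0; 0 0 0 -1.1 0 0 0; 0 0 0 -1.5 0 0 0; 0 0 0 -1.8 0 0 0; 0 0 0 -1.8 0 0 0; 0 0 0 -1.8 0 0 0; 0 0 0 -1.8 0 0 0"

```text
time_s: 15.7
eef_pos: [687.9, -1.8, 159.0]
ee_rot: [-0.0, 0.999, 0.054, -0.0]
force: [-0.1, 0.0, -3.0]
grip_width: 0.392
grip_force: 59.6
```

>>> step_arm:
  commands: "0 -0.7 0 0 0 0 0; 0 -1.7 0 0 0 0 0; 0 -2.9 0 0 0 0 0; 0 -4.1 0 0 0 0 0; 0 -5.3 0 0 0 0 0; 0 -6.5 0 0 0 0 0; 0 -7.7 0 0 0 0 0; 0 -8.7 0 0 0 0 0; 0 -9.2 0 0 0 0 0; 0 -9.2 0 -0.5 0 0 0; 0 -9.2 0 -1.5 0 0 0; 0 -9.2 0 -2.5 0 0 0; 0 -9.2 0 -3.0 0 0 0; 0 -9.2 0 -3 0 0 0; 0 -9.2 0 -3 0 0 0; 0 -9.2 0 -3 0 0 0; 0 -9.2 0 -3 0 0 0"

```text
time_s: 17.12
eef_pos: [596.4, -11.7, 188.8]
ee_rot: [-0.0, 0.999, 0.054, -0.0]
force: [0.6, 1.1, -2.7]
grip_width: 0.391
grip_force: 59.7
```

```bash
python3 - <<'E'
from h import *
f=[]
for i in range(6): capture("scene"); f.append(sense()["force"])
print(np.mean(f,0),np.std(f,0)); go((460,322,190),0.109)
save("scene","pics/s5.png");a=cv2.imread("pics/s5.png")[190:340,220:420];cv2.imwrite("pics/s5c.png",cv2.resize(a,(800,600),interpolation=cv2.INTER_CUBIC))
E
```

```text
[-0.13942703  0.06547029 -2.13671172] [0.65610004 0.24345388 0.57089593]
shift cm [ -9.95 -34.66  -0.08] rz -0.0 pos [596.5 -11.8 189.2] F [-0.85  0.06 -1.65] t 17.4167 g 0.39 59.7
```

View pics/s5c.png

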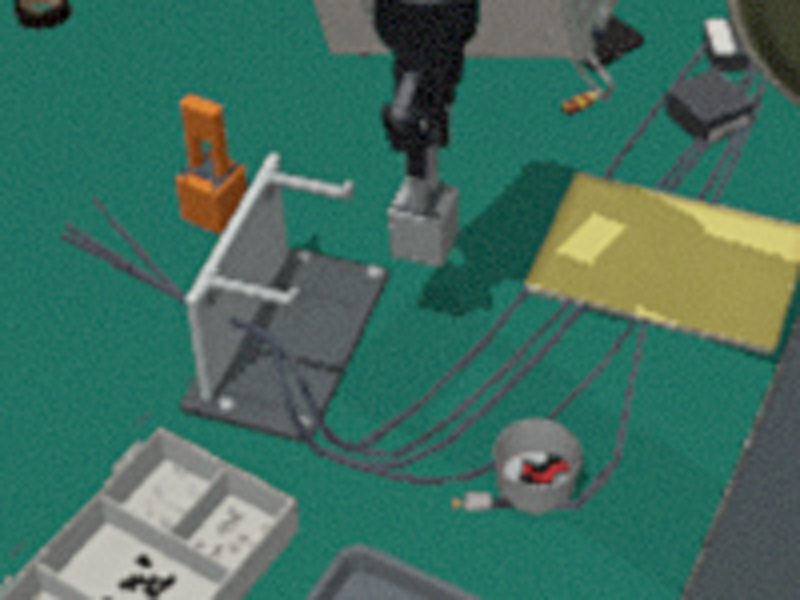

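>>> step_arm:
  commands: "0 -0.2 -0.7 0 0 0 0; 0 -0.6 -2.1 0 0 0 0; 0 -1.2 -4.1 0 0 0 0; 0 -1.8 -6.4 0 0 0 0; 0 -2.6 -9 0 0 0 0; 0 -3.4 -11.8 0 0 0 0; 0 -4.2 -14.6 0 0 0 0; 0 -5 -17.4 0 0 0 0; 0 -5.8 -20.2 0 0 0 0; 0 -6.6 -23 0 0 0 0; 0 -7.4 -25.8 0 0 0 0; 0 -8.2 -28.4 0 0 0 0; 0 -8.8 -30.7 0 0 0 0; 0 -9.4 -32.6 0 0 0 0; 0 -9.7 -33.9 0 0 0 0; 0 -9.9 -34.7 0 0 0 0; 0 -9.9 -34.7 0 0 0 0; 0 -9.9 -34.7 0 0 0 0; 0 -9.9 -34.7 0 0 0 0"

```text
time_s: 19.05
eef_pos: [460.8, 321.7, 189.3]
ee_rot: [0.0, 0.999, 0.054, 0.0]
force: [0.1, 0.2, -2.2]
grip_width: 0.386
grip_force: 59.9
```

>>> step_arm:
  commands: "0 0 0 0.6 0 0 0; 0 0 0 1.8 0 0 0; 0 0 0 3.2 0 0 0; 0 0 0 4.6 0 0 0; 0 0 0 5.8 0 0 0; 0 0 0 6.7 0 0 0; 0 0 0 7.2 0 0 0; 0 0 0 7.4 0 0 0; 0 0 0 7.5 0 0 0; 0 0 0 7.6 0 0 0; 0 0 0 7.6 0 0 0; 0 0 0 7.6 0 0 0"

```text
time_s: 20.05
eef_pos: [460.6, 322.5, 113.7]
ee_rot: [-0.0, 0.999, 0.054, 0.0]
force: [-0.0, -0.2, -1.5]
grip_width: 0.39
grip_force: 59.9
```

>>> step_arm:
  commands: "0 0 0 0.1 0 0 0; 0 0 0 0.1 0 0 0; 0 0 0 0.2 0 0 0; 0 0 0 0.2 0 0 0; 0 0 0 0.2 0 0 0"

```text
time_s: 20.47
eef_pos: [460.5, 322.5, 111.4]
ee_rot: [-0.0, 0.999, 0.054, 0.0]
force: [-0.2, -0.4, 0.1]
grip_width: 0.39
grip_force: 60.1
```

>>> step_arm:
  commands: "0 0 0 0.05 0 0 0; 0 0 0 0.05 0 0 0; 0 0 0 0.05 0 0 0; 0.5 0 0 0 0 0 0; 0.7 0 0 0 0 0 0; 1 0 0 0 0 0 0; 1 0 0 0 0 0 0; 1 0 0 0 0 0 0; 1 0 0 0 0 0 0; 1 0 0 -1 0 0 0; 1 0 0 -3 0 0 0; 1 0 0 -6 0 0 0; 1 0 0 -9.5 0 0 0; 1 0 0 -12 0 0 0; 1 0 0 -13 0 0 0; 1 0 0 -13 0 0 0"

```text
time_s: 21.8
eef_pos: [461.1, 322.7, 244.0]
ee_rot: [-0.001, 0.999, 0.054, 0.002]
force: [0.9, 0.3, -0.2]
grip_width: 0.998
grip_force: 0.0
```

```bash
python3 - <<'E'
from h import *
go((468.8,440.1,240),0.109)
save("scene","pics/s6.png");a=cv2.imread("pics/s6.png")[270:460,220:400];cv2.imwrite("pics/s6c.png",cv2.resize(a,(540,570),interpolation=cv2.INTER_CUBIC))
E
```

```text
shift cm [  2.04 -11.58   0.43] rz -0.0 pos [461.1 322.7 244. ] F [ 0.86  0.32 -0.17] t 21.8 g 1.0 0.0
```

View pics/s6c.png

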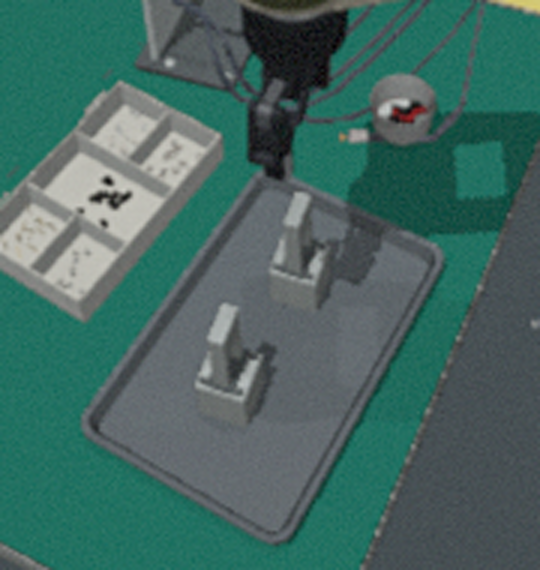

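Both stand upright in the tray. Weight a (about 5.2 N against 2.1 N) is the heavier, so I fetch it again.

>>> step_arm:
  commands: "1 0.4 -2 0 0 0 0; 1 0.9 -5 0.1 0 0 0; 1 1.4 -8 0.2 0 0 0; 1 1.8 -10.5 0.3 0 0 0; 1 2 -11.6 0.4 0 0 0; 1 2 -11.6 0.4 0 0 0; 1 2 -11.6 2 0 0 0; 1 2 -11.6 5 0 0 0; 1 2 -11.6 8 0 0 0; 1 2 -11.6 10.5 0 0 0; 1 2 -11.6 12.3 0 0 0; 1 2 -11.6 13.2 0 0 0; 1 2 -11.6 13.2 0 0 0; 0 2 -11.6 13.2 0 0 0; 0 2 -11.6 13.2 0 0 0; 0 2 -11.6 13.2 0 0 0; 0 2 -11.6 13.2 0 0 0; 0 2 -11.6 13.2 0 0 0; 0 2 -11.6 13.2 0 0 0; 0 2 -11.6 13.2 0 0 0"
  newtons: 60

```text
time_s: 23.52
eef_pos: [468.1, 440.3, 110.4]
ee_rot: [-0.001, 0.999, 0.054, 0.001]
force: [-0.2, 1.1, 6.3]
grip_width: 0.389
grip_force: 61.0
```

>>> step_arm:
  commands: "0 0 0 0 0 0 0; 0 0 0 -0.3 0 0 0; 0 0 0 -0.8 0 0 0; 0 0 0 -1.8 0 0 0; 0 0 0 -3.2 0 0 0; 0 0 0 -4.8 0 0 0; 0 0 0 -6.6 0 0 0; 0 0 0 -8.4 0 0 0; 0 0 0 -10.2 0 0 0; 0 0 0 -12 0 0 0; 0 0 0 -13.6 0 0 0; 0 0 0 -14.8 0 0 0; 0 0 0 -15.4 0 0 0; 0 0 0 -15.6 0 0 0; 0 0 0 -15.6 0 0 0; 0 0 0 -15.6 0 0 0"

```text
time_s: 24.85
eef_pos: [467.5, 439.7, 264.3]
ee_rot: [0.0, 0.999, 0.054, -0.001]
force: [-0.1, 0.6, -5.7]
grip_width: 0.392
grip_force: 60.2
```

```bash
python3 - <<'E'
from h import *
f=[]
for i in range(4): capture("scene"); f.append(sense()["force"])
print(np.mean(f,0)); go((436,-153,265),0.109)
for c in("top","scene"):
  capture(c);m=np.asarray(trace(c,"open_log")[0]["mask"]);v,u=np.nonzero(m);print(c,m.sum(),atz(c,(u.mean(),v.mean()),11))
E
```

```text
[-0.05442461  0.39143371 -5.20510667]
shift cm [-9.58 58.59  0.  ] rz -0.0 pos [467.6 439.8 264.6] F [-0.79  0.45 -5.15] t 25.05 g 0.39 60.2
top 3708 [ 432.6 -151.    11. ]Traceback (most recent call last):
  File "<stdin>", line 6, in <module>
IndexError: list index out of range
```

>>> step_arm:
  commands: "0 -0.1 0.7 0 0 0 0; 0 -0.4 2.1 0 0 0 0; 0 -0.7 4.1 0 0 0 0; 0 -1.1 6.5 0 0 0 0; 0 -1.6 9.3 0 0 0 0; 0 -2 12.1 0 0 0 0; 0 -2.5 14.9 0 0 0 0; 0 -3 17.7 0 0 0 0; 0 -3.4 20.5 0 0 0 0; 0 -3.9 23.3 0 0 0 0; 0 -4.4 26.1 0 0 0 0; 0 -4.8 28.9 0 0 0 0; 0 -5.3 31.7 0 0 0 0; 0 -5.8 34.5 0 0 0 0; 0 -6.2 37.3 0 0 0 0; 0 -6.7 39.8 0 0 0 0; 0 -7 41.7 0 0 0 0; 0 -7.2 42.9 0 0 0 0; 0 -7.3 43.4 0 0 0 0; 0 -7.3 43.4 0 0 0 0"

```text
time_s: 26.92
eef_pos: [442.0, -0.3, 265.5]
ee_rot: [0.0, 0.999, 0.054, 0.0]
force: [-0.8, 1.3, -5.1]
grip_width: 0.39
grip_force: 61.0
```

```bash
python3 - <<'E'
from h import *
go((434,-152,218),0.109)
E
```

```text
shift cm [-2.42 15.    4.75] rz -0.002 pos [ 4.420e+02 -3.000e-01  2.655e+02] F [-0.77  1.25 -5.13] t 26.9167 g 0.39 61.0
```

>>> step_arm:
  commands: "0 -0.1 0.7 0 0 0 0; 0 -0.3 2 0.3 0 0 0; 0 -0.6 4 0.9 0 0 0; 0 -1 6.5 1.7 0 0 0; 0 -1.5 9 2.5 0 0 0; 0 -1.9 11.4 3.4 0 0 0; 0 -2.2 13.3 4.1 0 0 0; 0 -2.4 14.5 4.5 0 0 0; 0 -2.4 15 4.7 0 0 0; 0 -2.4 15 4.7 0 0 0; 0 -2.4 15 4.7 0 0 0; 0 -2.4 15 4.7 0 0 0; 0 -2.4 15 4.7 0 0 0; 0 -2.4 15 4.7 0 0 0; 0 -2.4 15 4.7 0 0 0; 0 -2.4 15 4.7 0 0 0"

```text
time_s: 28.25
eef_pos: [434.8, -151.0, 218.4]
ee_rot: [0.0, 0.999, 0.055, 0.0]
force: [0.3, 0.5, -5.9]
grip_width: 0.387
grip_force: 61.1
```

```bash
python3 - <<'E'
from h import *
go((434,-152,218),0.109)
save("scene","pics/s7.png")
E
```

```text
shift cm [-0.09  0.1   0.04] rz 0.0 pos [ 434.8 -151.   218.4] F [ 0.34  0.49 -5.91] t 28.25 g 0.39 61.1
```

View pics/s7.png

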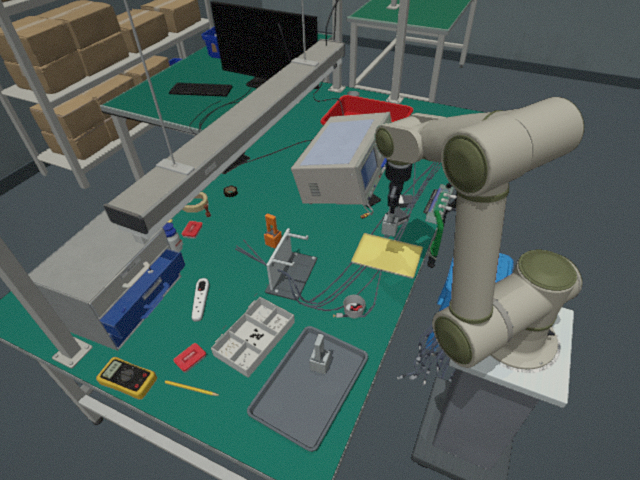

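The heavier weight is held over the log book (weight near (391,222), book around (388,254)). The lighter one stands in the tray at (320,358), and the bystanders are in place.

```bash
python3 -c "
from rig import *
print(finish_job())"
```

```text
the job is handed in; nothing more can be done
None
```

The job is handed in at about 28 s of the 72 s limit: weight a (about 0.53 kg, the heavier) is held upright roughly 100 mm above the middle of the log book, and weight b (about 0.22 kg) stands let go in the tray. The last picture agreed with this; no verdict came back.

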